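Scrape the stuck offcuts out of the tilting tray

ROBOT

A 6-joint arm with a two-finger parallel gripper is mounted at the origin on the work surface. World frame = base frame: x ahead of the robot, y to its left, z up, the work surface at z = 0. Lengths are in m, angles in rad, forces in N, time in s.
With the tool pointing down it reaches from about 0.225 to 0.875 m from the base axis. Payload 3.4 kg.
Tool frame: the origin (TCP) lies between the finger pads; the fingertips stand 8 mm ahead of it and the grasp point (between the pads) lies 11 mm behind it; z points along the fingers, y is the line along which they close (so a half turn about z gives the same grasp; the last joint's range is limited). The gripper opens to 85 mm and grips with 20 to 120 N. Pads are 22 mm wide; open, the fingers measure 114 mm over their backs; the gripper's body (76 mm by 85 mm) begins 54 mm behind the grasp point. The pads swing forward as they close: fully open they stand 13 mm farther back than shut.
Start: joints at [-1.328, 0.276, 1.505, -0, 1.361, -0.121], TCP at [0.205, -0.537, 0.239] pointing down, gripper open.
Joint ranges: [-2.89, 2.89], [-0.75, 2.08], [0.22, 2.7], [-1.18, 4.32], [0.11, 2.71], [-2.7, 2.7]. Speed limits (rad/s): [2.57, 2.57, 3.14, 3.14, 3.14, 3.14].

INTERFACE

Orientations are given as a unit quaternion [w, x, y, z].
In Python, from rig import manip gives the robot as it stands.
- The arm moves only by the tool move_arm, never from a script. Its argument "deltas" is a list that holds one entry, the list of rows, each a list of 5 numbers: the shift along the tool's x, y, z normalised to -1 to 1, where 1 is 80 cm, then the turn about the tool's z normalised to -1 to 1, where 1 is 120 degrees, then the closure, from -1 (fully open) to 1 (shut). In form: [[[tx, ty, tz, twist, grip], ...]]. A call has 1 to 12 rows; each row is the pose to reach, as a shift and turn from the pose commanded when the call began, along the tool's axes at that moment; what a row does not reach only later rows make up. A row lasts 1/10 s, in which the tool goes at most 50 mm and 8.59 degrees, less where a joint would pass 70% of its speed; a pose out of reach is approached as far as the arm can. A call with a number of a shift or a turn outside -1 to 1 is refused whole. A call with a gripper value outside its range is refused whole. The fingers move at their own pace and stop on an object; "squeeze" is the grip in N (left out, the last holds). Time passes only in rows, so rows that repeat a pose let the fingers close. It gives the time, the measured TCP pose, the force, the opening and the grip force at its end, in the units of the state.
- manip.get_state(): the state, without advancing time (a new reading comes with each control period).
- manip.get_image(name): name is "scene" or "top" or "wrist"; returns the picture (480x640x3 uint8, red, green, blue); there is no depth.
- manip.camera_params(name): a dict with "fx", "fy", "cx", "cy" (pixels), "dist" ([k1, k2, p1, p2, k3] as OpenCV has them; the pictures are not rectified), "R" (3x3) and "t" (3): a world point X has camera coordinates R X + t; the wrist camera has in their place "tool_from_camera" (4x4, takes a point from camera to tool coordinates, whose origin is the TCP and whose axes are the flange's). Camera axes: x right, y down, z forward; pixel columns grow to the right and rows downward; lengths in m; the calibration is good to about 2 mm. A picture is of the moment at which its call begins: read the wrist's pose just before it. camera_params takes no time and is no camera call.
- manip.sign_off(): hands the job in; it is judged then, once.
The state is a dict: "clock": time; "qpos": joint angles; "qd": joint speeds; "effort": joint torques, N m; "position": TCP position; "ee_rot": TCP orientation; "contact_force": force on the tool from outside, world axes, zero at the start; "moment": the same for the moment, N m; "width": finger opening in m; "gripper_force": force on a finger pad.
Only numpy, scipy, OpenCV 4.12 (cv2) and the standard library are available. Lean on these libraries where they do the work, as an engineer would, in place of code of your own. Each camera call takes 0.05 s, during which the arm holds its last target. There are 200 camera calls.

TASK

First raise the chip tray by its handle right up to its stop and leave it up; the offcuts stay stuck to its floor. Then draw the scraper out from under the low shelf by the end of its blade that shows, put it down on the open bench, take it again by its handle, and sweep all three offcuts down the raised tray, over its lip, into the scrap tin, without touching them with the gripper. At the end put the scraper down on the bench clear of the tray and the tin; leave the tin and the other things (oil bottle, jar, V-block, screwdriver) where they stand.

Things in the scene. Friction and masses are not known exactly. Their poses are not given: they have to be found in the camera images.
- tray (a joint): tilt of the tray on its stand, rad: 0 level (as at the start), 0.45 at its upper stop. The hinge is stiff and the tray stays where it is left, also while it is swept. Raising it takes about 10 to 13 N upward at the handle.
- tray_lip (a point): Middle of the hinge line at the tray's open pouring edge, on the floor's upper face, 65 mm above the bench. The frame turns with the tray: x out over the lip (downhill once raised), y along the hinge, z square up from the floor. Tilting raises the -x end. Floor from x = -220 mm (back wall) to +15 mm (lip end, over the tin), y from -85 to +85 mm; walls 3 mm thick, 30 mm high at back and sides.
- tray_handle (a point): Middle of the tray's steel bar handle, round, 10 mm thick, 100 mm long, parallel to the hinge, 42 mm clear behind the back wall: at x = -270 mm, z = +19 mm in the frame of tray_lip; same axes. The hinge line itself is 3 mm below tray_lip. Held from above, the bar can turn between the pads as the tray tilts.
- stand: grey foot of the tray, fixed to the bench, a block 170 x 150 x 56 mm under the tray. Origin on the bench below the hinge line, x horizontal towards the lip and the tin, z up.
- offcut_round: steel offcut, disc 24 mm across, 12 mm thick, 40 g, stuck on the tray floor (does not slide at full tilt, pushed off with a few newtons at most). Origin: centre of its underside.
- offcut_hex: steel offcut, hexagon about 24 mm across, 12 mm thick, 40 g, stuck likewise. Origin: centre of its underside.
- offcut_square: steel offcut, 21 x 21 x 12 mm, 40 g, stuck likewise. Origin: centre of its underside.
- tin: loose open scrap tin of plain aluminium, 110 (x) x 205 (y) x 45 mm high, wall 3 mm, 0.7 kg, standing on the bench under the lip. Origin: centre of its underside.
- scraper: T-shaped scraper, about 160 g, standing on its blade: block 18 (x) x 150 (y) x 26 mm high, grey, steel front on the +x side, flat underside; either side can push. Handle: wooden post 18 (x) x 22 (y) mm at the middle, from z = 26 to 82 mm. Origin: centre of the underside, z up. At first the handle is just under the shelf's front edge and the blade's +y end sticks out some 65 mm in front of it.
- scraper_handle (a point): point on the axis of the scraper's handle, 60 mm above the blade's underside; axes as scraper.
- shelf: low plywood bench shelf, fixed, 200 (x) x 190 (y) mm, its board between 95 and 107 mm above the bench on two side boards 12 mm thick; open at the front (-x, towards the robot). Origin: on the bench below its middle; its front edge is at x = -100 mm.
- oil_bottle: bystander: grey plastic bottle 52 mm across, 130 mm high, on top of the shelf at the back. Origin: centre of its underside.
- jar: bystander: glass jar 48 mm across, 60 mm high, on top of the shelf at the back. Origin: centre of its underside.
- v_block: bystander: dark steel V-block 60 x 50 x 46 mm on the bench. Origin: centre of its underside.
- screwdriver: bystander: screwdriver 200 mm long lying on the bench. Origin: on the bench under its middle.
Mind the look-alikes: they are no part of the job. What is meant by the scraper is not blue or purple, and is the smaller of those in its own colour.

How it is judged:
On the way, in this order (a step that is already met when the one before it is completed fails the run):
1. the tray is raised to its stop (tilt over 0.38 rad) with all three offcuts still on it (value of joint tray above 0.38 rad and x of each of offcut_round, offcut_hex, offcut_square in the frame of tray_lip below 0.005 m and height (world z) of each of offcut_round, offcut_hex, offcut_square above 0.06 m), for 0.2 s.
2. the scraper has been put down on the bench, out from under the shelf, and let go (x of scraper in the frame of shelf below -0.12 m and height (world z) of scraper below 0.03 m and linear speed of scraper below 0.02 m/s and contact force between the fingers and scraper below 0.1 N), for 0.2 s.
3. the scraper's blade is down on the floor of the raised tray (within 15 mm of it, between its walls) (value of joint tray above 0.36 rad and z of scraper in the frame of tray_lip between -0.01 and 0.015 m and x of scraper in the frame of tray_lip between -0.22 and 0 m and y of scraper in the frame of tray_lip between -0.07 and 0.07 m), for 0.2 s.
At the end, for the whole second after the job is handed in: All three offcuts lie at rest inside the tin, which stands upright within 40 mm of where it began; the tray is still raised (over 0.36 rad); the scraper is at rest on the bench, standing or lying, touching neither the tin nor the tray, its origin over 65 mm from the tin's (x of offcut_round in the frame of tin between -0.055 and 0.055 m and y of offcut_round in the frame of tin between -0.1025 and 0.1025 m and z of offcut_round in the frame of tin between -0.01 and 0.045 m and linear speed of each of offcut_round, offcut_hex, offcut_square, scraper below 0.02 m/s and x of offcut_hex in the frame of tin between -0.055 and 0.055 m and y of offcut_hex in the frame of tin between -0.1025 and 0.1025 m and z of offcut_hex in the frame of tin between -0.01 and 0.045 m and x of offcut_square in the frame of tin between -0.055 and 0.055 m and y of offcut_square in the frame of tin between -0.1025 and 0.1025 m and z of offcut_square in the frame of tin between -0.01 and 0.045 m and value of joint tray above 0.36 rad and height (world z) of scraper between -0.01 and 0.03 m and horizontal distance between scraper and tin above 0.065 m and contact force between scraper and tin below 0.05 N and contact force between scraper and stand below 0.05 N and angle between tin's own z axis and vertical below 0.1 rad and distance of tin from where it was at the start of the episode below 0.04 m).
It fails at once if the gripper's fingers press on an offcut (over 1 N) (contact force between the fingers and offcut_round above 1 N or contact force between the fingers and offcut_hex above 1 N or contact force between the fingers and offcut_square above 1 N).
It fails at once if a bystander (oil bottle, jar, V-block, screwdriver) is moved by more than 30 mm (distance of any of oil_bottle, jar, v_block, screwdriver from where it was at the start of the episode above 0.03 m).
It also fails if it takes over 72 s, if anything falls off the work surface, if the arm or the gripper's body presses on something with over 40 N, if the wrist force passes 120 N, or if a joint passes its speed limit or range.

## Working session

There is one attempt and no reset: what is moved stays moved. The work goes in short steps, Python scripts to look and compute and a tool call to move; the robot and the scene stay as the last step left them, time stands still between calls to the robot, and variables do not carry over. Pictures are saved under pics/ and viewed, at most 10 in all, crops included, and the job is handed in when it is done.

Besides the shell and the picture viewer there is one more tool, called after "Emit:" as a command line: name --argument value ..., lists and objects as JSON in quotes. move_arm: Moves the arm, as the interface text tells. Scaled input: -1 to 1 covers 80 cm each way for a shift and 120 degrees each way for a turn. Its arguments: {"type":"object","properties":{"deltas":{"type":"array","items":{"type":"array","items":{"type":"array","items":{"type":"number","minimum":-1,"maximum":1}}}},"squeeze":{"type":"number"}},"required":["deltas"]}

```bash
mkdir -p pics; cat > h.py <<'E'
import numpy as np, cv2
from rig import manip
from scipy.spatial.transform import Rotation as Ro
def cam(n,st=None):
    p=manip.camera_params(n); K=np.array([[p['fx'],0,p['cx']],[0,p['fy'],p['cy']],[0,0,1.]]); d=np.array(p['dist'],float)
    if n=='wrist':
        T=np.array(p['tool_from_camera']); q=st['ee_rot']; Rw=Ro.from_quat([q[1],q[2],q[3],q[0]]).as_matrix()
        Rc=Rw@T[:3,:3]; c=Rw@T[:3,3]+np.array(st['position']); return K,d,Rc.T,-Rc.T@c
    return K,d,np.array(p['R']),np.array(p['t'])
def ray(C,uv):
    K,d,R,t=C; x=cv2.undistortPoints(np.array([[uv]],float),K,d)[0,0]
    v=R.T@np.array([x[0],x[1],1]); return -R.T@t, v/np.linalg.norm(v)
def atz(C,uv,z):
    o,v=ray(C,uv); return o+v*(z-o[2])/v[2]
def tri(*obs):
    A=np.zeros((3,3));b=np.zeros(3)
    for C,uv in obs:
        o,v=ray(C,uv);P=np.eye(3)-np.outer(v,v);A+=P;b+=P@o
    X=np.linalg.solve(A,b); return X,[float(np.linalg.norm((np.eye(3)-np.outer(ray(C,u)[1],ray(C,u)[1]))@(X-ray(C,u)[0]))) for C,u in obs]
def proj(C,X):
    K,d,R,t=C; return cv2.projectPoints(np.array(X,float).reshape(-1,1,3),cv2.Rodrigues(R)[0],t,K,d)[0][:,0]
def snap(n,f):
    im=manip.get_image(n); cv2.imwrite('pics/'+f,im[:,:,::-1]); return im
E
python3 - <<'E'
from h import *
a=snap('top','top0.png');b=snap('scene','scene0.png')
s=manip.get_state();print(s)
for n in('top','scene'):
    C=cam(n);print(n,-C[2].T@C[3],C[0][0,0])
print(manip.camera_params('wrist'))
E
```

```text
{'clock': 0.1, 'qpos': array([-1.32802118e+00,  2.76525614e-01,  1.50599285e+00,  2.73151410e-05,
        1.36072269e+00, -1.20972006e-01]), 'qd': array([ 0.00063565,  0.00018066, -0.00162643,  0.00026568, -0.00182306,
        0.00076034]), 'effort': array([ 1.02061753e-03, -4.17698228e+01, -2.46405298e+01, -1.17775944e-04,
        5.82668436e-03, -9.23360460e-06]), 'position': array([ 0.20448085, -0.53692299,  0.23853517]), 'ee_rot': array([-8.23537584e-04,  9.83506724e-01,  1.80869689e-01, -3.68370609e-05]), 'contact_force': array([-0.23987067,  0.62995822, -0.22480427]), 'moment': array([ 0.03624436, -0.01380012,  0.00292581]), 'gripper_force': 0.0, 'width': 0.08544405998419267}
top [0.36196223 0.05916031 1.47225798] 483.17018734014204
scene [1.09482483 0.49810837 1.10975401] 519.9615432794167
{'fx': 393.7765012454882, 'fy': 393.7765012454882, 'cx': 321.99501122599264, 'cy': 239.02989008669238, 'dist': array([0.00269926, 0.        , 0.        , 0.        , 0.        ]), 'tool_from_camera': array([[ 6.25028039e-06, -9.51464008e-01, -3.07760037e-01,
         7.87939205e-02],
       [ 9.99999159e-01,  4.05053198e-04, -1.23194443e-03,
         9.56665561e-05],
       [ 1.29680997e-03, -3.07759771e-01,  9.51463211e-01,
        -1.35433758e-01],
       [ 0.00000000e+00,  0.00000000e+00,  0.00000000e+00,
         1.00000000e+00]])}
```

View pics/top0.png

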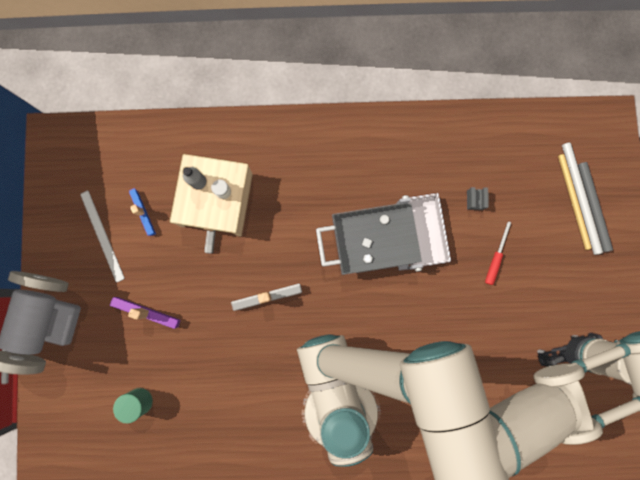

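View pics/scene0.png

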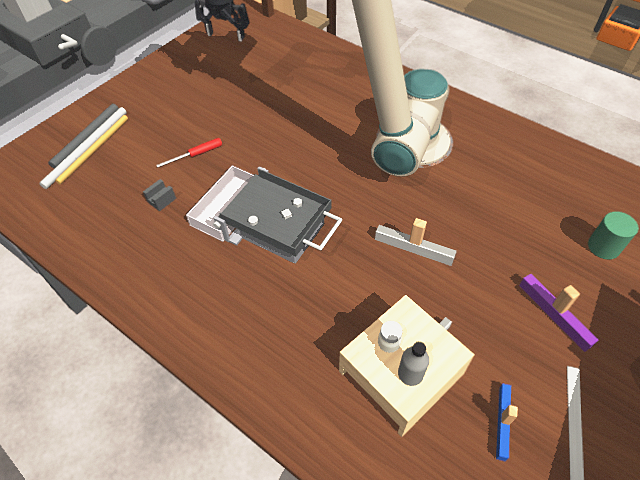

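The pictures show these scraper candidates in top0:
- purple at (145,313)
- blue at (142,212)
- long grey in the open at (266,298)
- grey blade end under the shelf front at (210,240)

The last fits: it is grey, under the shelf, and the shorter of the two greys. The tray is at (380,240), its handle at (321,246) and the tin at (430,232). I'll confirm in enlarged crops.

```bash
python3 - <<'E'
from h import *
a=cv2.imread('pics/top0.png');b=cv2.imread('pics/scene0.png')
cv2.imwrite('pics/c1.png',cv2.resize(a[150:320,160:460][:],None,fx=2.66,fy=2.66,interpolation=cv2.INTER_CUBIC))
c=cv2.resize(b[150:300,180:470],None,fx=2.66,fy=2.66,interpolation=cv2.INTER_CUBIC)
cv2.imwrite('pics/c2.png',c)
C=cam('top')
for n,uv,z in [('blade end',(210,251),.02),('handle1',(319,228),.084),('handle2',(322,264),.084),('long L',(233,306),.03),('long R',(301,289),.03)]: print(n,atz(C,uv,z))
E
```

```text
blade end [0.4884913  0.37851891 0.02      ]
handle1 [0.54010851 0.04759847 0.084     ]
handle2 [0.43561815 0.04222372 0.084     ]
long L [0.3218523  0.30936824 0.03      ]
long R [0.36608961 0.10628787 0.03      ]
```

View pics/c1.png

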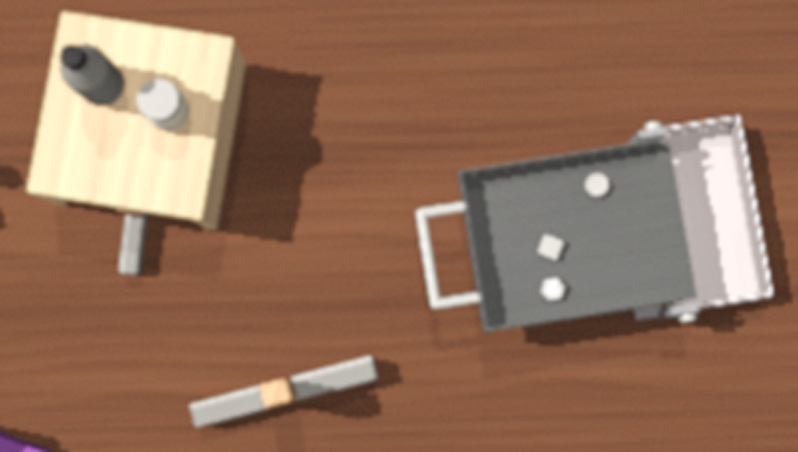

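View pics/c2.png

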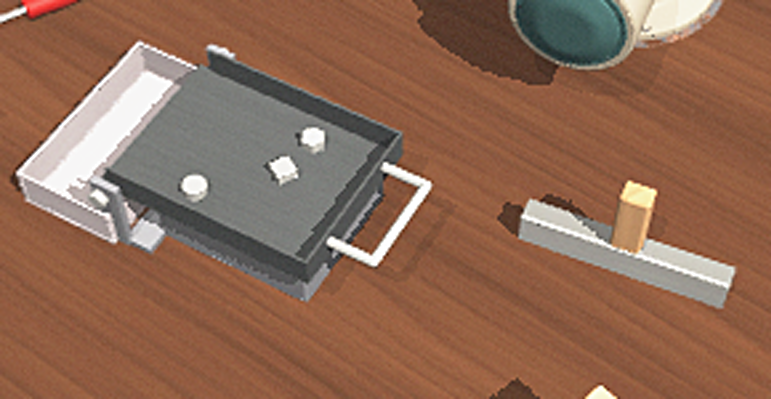

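c1/c2 show the tray handle corners at c1 (423,213) and (436,303). The blade end sticks out at c1 (131,245), in line with the shelf side boards. The grey scraper in the open is about 208 mm long, well over 150, so it is the look-alike.

```bash
python3 - <<'E'
from h import *
T=cam('top');S=cam('scene')
t=lambda u,v:(T,(160+u/2.66-.3,150+v/2.66-.3)); s=lambda u,v:(S,(180+u/2.66-.3,150+v/2.66-.3))
pr={}
for n,a,b in [('hA',(422,213),(376,262)),('hB',(436,303),(429,184)),('backA',(461,172),(307,272)),('backB',(486,328),(402,133)),('round',(597,184),(195,185)),('square',(551,247),(285,168)),('hex',(553,289),(314,138)),('tinC1',(742,117),(20,180)),('tinC2',(773,297),(138,43))]:
    X,e=tri(t(*a),s(*b));pr[n]=X;print(n,X.round(4),np.round(e,4))
f=lambda u,v,z:atz(*t(u,v),z).round(4)
for z in(.026,): print('blade', f(128,215,z),f(120,265,z),f(147,215,z),f(141,265,z))
print('shelf front',f(28,190,.107),f(216,220,.107),'back',f(63,12,.107),f(234,38,.107))
print('lip',f(668,150,.065),f(694,298,.065))
a=pr['hA']-pr['hB'];print('handle yaw',np.degrees(np.arctan2(a[1],a[0])),np.linalg.norm(a))
E
```

```text
hA [0.5346 0.0512 0.0787] [0.0019 0.0019]
hB [0.4358 0.039  0.0828] [0.0017 0.0017]
backA [0.5791 0.0068 0.0758] [0.0016 0.0016]
backB [ 0.407  -0.0139  0.0922] [0.0014 0.0014]
round [ 0.5622 -0.1432  0.0714] [0.0009 0.0009]
square [ 0.4941 -0.0894  0.0693] [0.0015 0.0015]
hex [ 0.4482 -0.09    0.0697] [0.001 0.001]
tinC1 [ 0.6394 -0.3171  0.026 ] [0.0033 0.0033]
tinC2 [ 0.4348 -0.3414  0.0339] [0.0007 0.0007]
blade [0.5503 0.3833 0.026 ] [0.4935 0.3928 0.026 ] [0.5496 0.3616 0.026 ] [0.4928 0.369  0.026 ]
shelf front [0.5702 0.4731 0.107 ] [0.5314 0.2706 0.107 ] back [0.7655 0.435  0.107 ] [0.7301 0.2482 0.107 ]
lip [ 0.5993 -0.2253  0.065 ] [ 0.4344 -0.2455  0.065 ]
handle yaw 7.059193036765493 0.09967923681349394
```

```bash
cat >> h.py <<'E'
def go(*wps):
    """wps: (x,y,z,toolx_yaw_deg) -> normalised rows from the present pose"""
    s=manip.get_state(); q=s['ee_rot']; R=Ro.from_quat([q[1],q[2],q[3],q[0]]).as_matrix(); p=np.array(s['position'])
    y0=np.degrees(np.arctan2(R[1,0],R[0,0])); print('clock',round(s['clock'],2),'pos',p.round(4),'yaw',round(y0,2),'z-axis',R[:,2].round(3),'w',round(s['width'],4),'gf',round(s['gripper_force'],1),'F',np.round(s['contact_force'],1))
    for w in wps:
        d=R.T@(np.array(w[:3])-p)/.8; print(np.r_[d,((y0-w[3]+180)%360-180)/120].round(4).tolist())
E
python3 - <<'E'
from h import *
go((.4855,.045,.24,7),(.4855,.045,.15,7))
E
```

```text
clock 0.1 pos [ 0.2045 -0.5369  0.2385] yaw 20.84 z-axis [-0.     0.002 -1.   ] w 0.0854 gf 0.0 F [-0.2  0.6 -0.2]
[0.5871, -0.5548, -0.0008, 0.1153]
[0.5871, -0.5547, 0.1117, 0.1153]
```

Emit:
move_arm --deltas '[[[0.587,-0.555,0,0.115,0.06],[0.587,-0.555,0,0.115,0.06],[0.587,-0.555,0,0.115,0.06],[0.587,-0.555,0,0.115,0.06],[0.587,-0.555,0,0.115,0.06],[0.587,-0.555,0,0.115,0.06],[0.587,-0.555,0,0.115,0.06],[0.587,-0.555,0,0.115,0.06],[0.587,-0.555,0,0.115,0.06],[0.587,-0.555,0,0.115,0.06],[0.587,-0.555,0,0.115,0.06],[0.587,-0.555,0,0.115,0.06]]]' --squeeze 60

```text
clock: 1.3
position: [0.4656, 0.0051, 0.2392]
ee_rot: [0.0, 0.998, 0.062, 0.0]
contact_force: [0.9, -1.8, -0.2]
width: 0.0403
gripper_force: 0.0
```

```bash
python3 - <<'E'
from h import *
go((.4855,.045,.16,7),(.4855,.045,.15,7))
E
```

```text
clock 1.3 pos [0.4656 0.0051 0.2392] yaw 7.06 z-axis [ 0. -0. -1.] w 0.0403 gf 0.0 F [ 0.9 -1.8 -0.2]
[0.0308, -0.0465, 0.099, 0.0005]
[0.0308, -0.0466, 0.1115, 0.0005]
```

Emit:
move_arm --deltas '[[[0.031,-0.047,0.0,0,0.06],[0.031,-0.047,0.1,0,0.06],[0.031,-0.047,0.1,0,0.06],[0.031,-0.047,0.1,0,0.06],[0.031,-0.047,0.1,0,0.06]]]'

```text
clock: 1.8
position: [0.4854, 0.0433, 0.1594]
ee_rot: [0.0, 0.998, 0.061, -0.0]
contact_force: [-0.2, -0.2, -0.5]
width: 0.0403
gripper_force: 0.0
```

```bash
python3 - <<'E'
from h import *
go((.4855,.045,.073,7))
s=manip.get_state();im=snap('wrist','w1.png');C=cam('wrist',s)
print(proj(C,[(.4855,.045,.084),(.5351,.0511,.084),(.4359,.0389,.084)]).round(0))
E
```

```text
clock 1.8 pos [0.4854 0.0433 0.1594] yaw 7.04 z-axis [-0.001 -0.    -1.   ] w 0.0403 gf 0.0 F [-0.2 -0.2 -0.5]
[0.0005, -0.0021, 0.108, 0.0003]
[[319. 256.]
 [319. 168.]
 [319. 333.]]
```

View pics/w1.png

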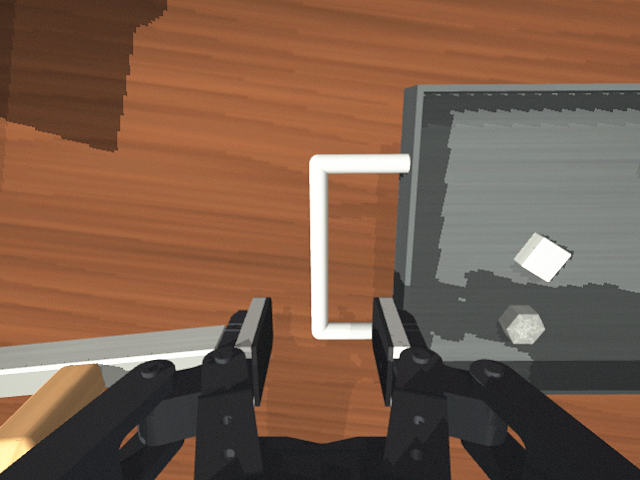

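The wrist view has the bar at column 319, rows 160–333, just as predicted. I'll go down and close.

Emit:
move_arm --deltas '[[[0,-0.002,0.06,0,0.06],[0,-0.002,0.108,0,0.06],[0,-0.002,0.108,0,0.06],[0,-0.002,0.108,0,0.06],[0,-0.002,0.108,0,1],[0,-0.002,0.108,0,1],[0,-0.002,0.108,0,1],[0,-0.002,0.108,0,1],[0,-0.002,0.108,0,1],[0,-0.002,0.108,0,1]]]' --squeeze 60

```text
clock: 2.85
position: [0.4871, 0.0452, 0.0752]
ee_rot: [-0.0, 0.998, 0.061, 0.003]
contact_force: [-0.3, 1.9, 6.8]
width: 0.0078
gripper_force: 58.6
```

```bash
python3 - <<'E'
from h import *
p=manip.get_state()['position'];y=np.radians(7)
w=[]
for t in (.09,.18,.27,.36,.45,.47):
    dx=-.27*np.cos(t)+.022*np.sin(t)+.27; dz=.022*np.cos(t)+.27*np.sin(t)-.022
    w.append((p[0]+dx*np.sin(y),p[1]-dx*np.cos(y),p[2]+dz,7))
go(*w)
E
```

```text
clock 2.85 pos [0.4871 0.0452 0.0752] yaw 7.04 z-axis [ 0.005  0.    -1.   ] w 0.0078 gf 58.6 F [-0.3  1.9  6.8]
[0.0002, 0.0038, -0.0302, 0.0003]
[0.0003, 0.0104, -0.06, 0.0003]
[0.0004, 0.0196, -0.089, 0.0003]
[0.0006, 0.0314, -0.1171, 0.0003]
[0.0007, 0.0456, -0.144, 0.0003]
[0.0007, 0.0491, -0.1499, 0.0003]
```

Emit:
move_arm --deltas '[[[0,0.001,-0.015,0,1],[0,0.004,-0.03,0,1],[0,0.007,-0.045,0,1],[0,0.01,-0.06,0,1],[0,0.015,-0.075,0,1],[0,0.02,-0.089,0,1],[0,0.025,-0.103,0,1],[0,0.031,-0.117,0,1],[0,0.038,-0.13,0,1],[0,0.046,-0.144,0,1],[0,0.048,-0.147,0,1],[0,0.049,-0.15,0,1]]]' --squeeze 70

```text
clock: 4.05
position: [0.4916, 0.009, 0.1928]
ee_rot: [-0.003, 0.998, 0.061, 0.002]
contact_force: [9.0, 9.5, -22.9]
width: 0.0073
gripper_force: 67.8
```

```bash
python3 - <<'E'
from h import *
go((.53,.009,.25,7))
snap('scene','s2.png')
E
```

```text
clock 4.05 pos [0.4916 0.009  0.1928] yaw 6.96 z-axis [ 0.004  0.007 -1.   ] w 0.0073 gf 67.8 F [  9.    9.5 -22.9]
[0.0481, 0.0053, -0.0713, -0.0003]
```

View pics/s2.png

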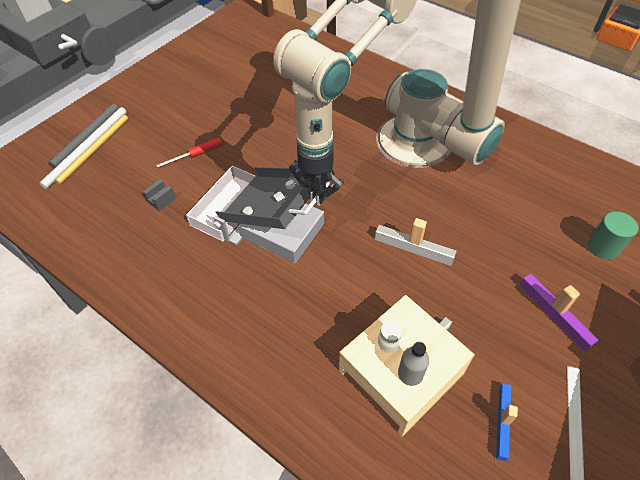

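The tray has risen 117.6 mm at the handle, with 23 N against the stop, and the offcuts are still on it. I'll release and go to the blade end.

Emit:
move_arm --deltas '[[[0,0.047,-0.146,0,0.06],[0,0.047,-0.146,0,0.06],[0,0.047,-0.146,0,0.06],[0,0.047,-0.146,0,0.06]]]'

```text
clock: 4.5
position: [0.4967, -0.0325, 0.3146]
ee_rot: [0.002, 0.998, 0.061, 0.005]
contact_force: [0.6, 0.4, 0.5]
width: 0.04
gripper_force: 0.0
```

```bash
python3 - <<'E'
from h import *
go((.4916,.009,.26,7),(.47,.384,.26,7))
print(manip.get_state()['qpos'])
E
```

```text
clock 4.5 pos [ 0.4967 -0.0325  0.3146] yaw 6.98 z-axis [ 0.01  -0.003 -1.   ] w 0.04 gf 0.0 F [0.6 0.4 0.5]
[-0.0007, -0.0526, 0.0681, -0.0001]
[0.0295, -0.5211, 0.0666, -0.0001]
[-2.04858889e-01  1.17391776e-01  1.52663203e+00 -6.23766900e-04
  1.48732265e+00  1.24413716e+00]
```

That call used the old offsets, so the arm rose further than meant while opening. It moved clear of the tray without harm. I'll check the tray as I go.

Emit:
move_arm --deltas '[[[0.03,-0.52,0.03,-0.8,0.06],[0.03,-0.52,0.03,-0.8,0.06],[0.03,-0.52,0.05,-0.8,0.06],[0.03,-0.52,0.067,-0.8,0.06],[0.03,-0.52,0.067,-0.8,0.06],[0.03,-0.52,0.067,-0.8,0.06],[0.03,-0.52,0.067,-0.8,0.06],[0.03,-0.52,0.067,-0.8,0.06],[0.03,-0.52,0.067,-0.8,0.06],[0.03,-0.52,0.067,-0.8,0.06],[0.03,-0.52,0.067,-0.8,0.06],[0.03,-0.52,0.067,-0.8,0.06]]]'

```text
clock: 5.7
position: [0.4663, 0.3847, 0.2551]
ee_rot: [-0.0, 0.621, 0.783, -0.001]
contact_force: [-0.5, 0.3, 0.5]
width: 0.0402
gripper_force: 0.0
```

```bash
python3 - <<'E'
from h import *
go((.49,.381,.2,171.5))
E
```

```text
clock 5.7 pos [0.4663 0.3847 0.2551] yaw 103.16 z-axis [-0.002 -0.001 -1.   ] w 0.0402 gf 0.0 F [-0.5  0.3  0.5]
[-0.0112, 0.0279, 0.0688, -0.5695]
```

Emit:
move_arm --deltas '[[[-0.011,0.028,0.069,-0.57,0.06],[-0.011,0.028,0.069,-0.57,0.06],[-0.011,0.028,0.069,-0.57,0.06],[-0.011,0.028,0.069,-0.57,0.06],[-0.011,0.028,0.069,-0.57,0.06],[-0.011,0.028,0.069,-0.57,0.06],[-0.011,0.028,0.069,-0.57,0.06],[-0.011,0.028,0.069,-0.57,0.06],[-0.011,0.028,0.069,-0.57,0.06],[-0.011,0.028,0.069,-0.57,0.06]]]'

```text
clock: 6.7
position: [0.4909, 0.3807, 0.2007]
ee_rot: [-0.0, 0.077, 0.997, -0.0]
contact_force: [0.1, -0.2, 0.4]
width: 0.04
gripper_force: 0.0
```

```bash
python3 - <<'E'
from h import *
go((.503,.3793,.010,171.5))
s=manip.get_state();w=snap('wrist','w2.png');C=cam('wrist',s)
print(proj(C,[(.493,.392,.026),(.493,.369,.026),(.55,.383,.026),(.55,.3616,.026)]).round(0))
t=snap('top','t2.png')
a=cv2.resize(t[160:280,300:460],(400,300),interpolation=cv2.INTER_CUBIC)
o=np.zeros((480,800,3),np.uint8);o[:,:]=0;o[:300,400:]=a;o[:300,:400]=cv2.resize(w,(400,300));
o=np.hstack([cv2.resize(w,(640,480))[:,130:510],cv2.resize(t[150:290,300:460],(420,368),interpolation=cv2.INTER_CUBIC)[:480] if 0 else np.vstack([cv2.resize(t[150:290,300:460],(420,368),interpolation=cv2.INTER_CUBIC),np.zeros((112,420,3),np.uint8)])])
cv2.imwrite('pics/v7.png',o[:,:,::-1]);print(o.shape)
E
```

```text
clock 6.7 pos [0.4909 0.3807 0.2007] yaw 171.19 z-axis [-0. -0. -1.] w 0.04 gf 0.0 F [ 0.1 -0.2  0.4]
[-0.0153, 0.0006, 0.2384, -0.0026]
[[336. 215.]
 [308. 219.]
 [335. 280.]
 [310. 284.]]
(480, 800, 3)
```

View pics/v7.png

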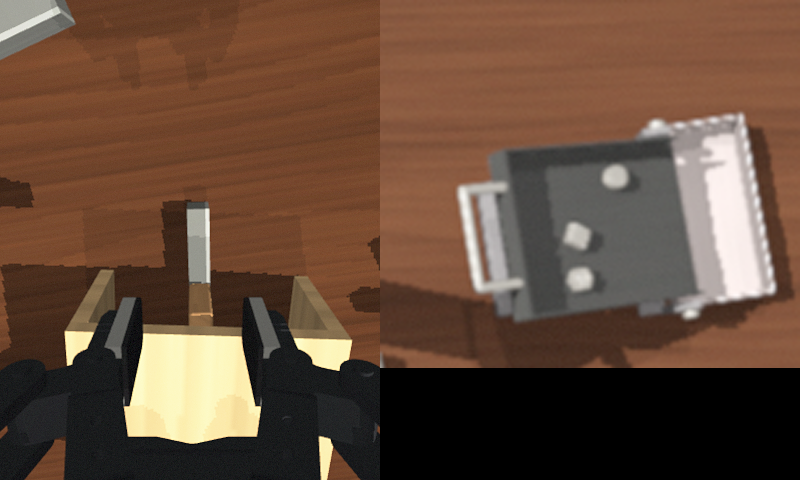

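The tray is up and the offcuts are in place. In w2 the top of the blade spans (317..339, 208), and the handle's front face starts at row 282. So this is the scraper with its wooden post just under the shelf edge.

```bash
python3 - <<'E'
from h import *
s=manip.get_state();C=cam('wrist',s)
for u in [(317,208),(339,207),(319.5,282),(341,281)]: print(atz(C,u,.026).round(4))
T=cam('top')
# two-view check of end corners height with top view c1 (120,266),(141,264)
for a,b in [((339,207),(120,266)),((317,208),(140,265))]:
    print(tri((C,a),(T,(160+b[0]/2.66-.3,150+b[1]/2.66-.3))))
E
```

```text
[0.4852 0.3778 0.026 ]
[0.4871 0.3955 0.026 ]
[0.5497 0.3698 0.026 ]
[0.5516 0.3882 0.026 ]
(array([0.49288056, 0.39641015, 0.00684471]), [0.0014557934418406567, 0.0014557934418406124])
(array([ 0.49460722,  0.37681575, -0.00872952]), [0.0015282536322825462, 0.0015282536322824382])
```

```bash
python3 - <<'E'
from h import *
go((.499,.3852,.06,173.5),(.499,.3852,.011,173.5))
E
```

```text
clock 6.8 pos [0.4911 0.3808 0.2008] yaw 171.28 z-axis [-0. -0. -1.] w 0.0398 gf 0.0 F [ 0.6  0.1 -0.2]
[-0.009, 0.007, 0.176, -0.0185]
[-0.009, 0.007, 0.2372, -0.0185]
```

Emit:
move_arm --deltas '[[[-0.009,0.007,0.06,-0.018,0.06],[-0.009,0.007,0.12,-0.018,0.06],[-0.009,0.007,0.176,-0.018,0.06],[-0.009,0.007,0.21,-0.018,0.06],[-0.009,0.007,0.237,-0.018,0.06],[-0.009,0.007,0.237,-0.018,0.06],[-0.009,0.007,0.237,-0.018,1],[-0.009,0.007,0.237,-0.018,1],[-0.009,0.007,0.237,-0.018,1],[-0.009,0.007,0.237,-0.018,1],[-0.009,0.007,0.237,-0.018,1]]]' --squeeze 60

```text
clock: 7.9
position: [0.4994, 0.3856, 0.0118]
ee_rot: [0.0, 0.056, 0.998, 0.0]
contact_force: [0.9, -0.8, 1.2]
width: 0.0166
gripper_force: 60.8
```

```bash
python3 - <<'E'
from h import *
p=manip.get_state()['position'];a=np.radians(173.5)
go((p[0]+.17*np.cos(a),p[1]+.17*np.sin(a),p[2],173.5))
E
```

```text
clock 7.9 pos [0.4994 0.3856 0.0118] yaw 173.59 z-axis [ 0.001  0.    -1.   ] w 0.0166 gf 60.8 F [ 0.9 -0.8  1.2]
[0.2125, 0.0003, -0.0002, 0.0008]
```

Emit:
move_arm --deltas '[[[0.02,0,-0.001,0,1],[0.05,0,-0.001,0,1],[0.08,0,-0.001,0,1],[0.11,0,-0.001,0,1],[0.14,0,-0.001,0,1],[0.17,0,-0.001,0,1],[0.2,0,-0.001,0,1],[0.212,0,-0.001,0,1],[0.212,0,0,0,1],[0.212,0,0,0,1],[0.212,0,0,0,0.06],[0.212,0,0,0,0.06]]]'

```text
clock: 9.1
position: [0.3317, 0.4047, 0.0115]
ee_rot: [0.001, 0.056, 0.998, 0.0]
contact_force: [-0.3, -0.1, -0.2]
width: 0.04
gripper_force: 0.0
```

Emit:
move_arm --deltas '[[[0,0,0,0,0.06],[0,0,0,0,0.06],[0,0,-0.06,0,0.06],[0,0,-0.12,0,-1],[0,0,-0.18,0,-1],[0,0,-0.24,-0.1,-1],[0,0,-0.24,-0.2,-1],[0,0,-0.24,-0.2,-1]]]'

```text
clock: 9.9
position: [0.3317, 0.405, 0.2055]
ee_rot: [0.002, -0.156, 0.988, 0.001]
contact_force: [0.2, 0.2, 0.1]
width: 0.0855
gripper_force: 0.0
```

```bash
python3 - <<'E'
from h import *
go((.393,.397,.2,81.5))
s=manip.get_state();w=snap('wrist','w3.png');C=cam('wrist',s)
print(proj(C,[(.393,.397,.082),(.393,.397,0),(.32,.405,.026),(.467,.389,.026)]).round(0))
E
```

```text
clock 9.9 pos [0.3317 0.405  0.2055] yaw -162.1 z-axis [ 0.004  0.003 -1.   ] w 0.0855 gf 0.0 F [0.2 0.2 0.1]
[-0.0698, -0.0331, 0.0071, 0.97]
[[285. 305.]
 [293. 264.]
 [326. 199.]
 [259. 343.]]
```

Emit:
move_arm --deltas '[[[-0.07,-0.033,0.007,0.953,-1],[-0.07,-0.033,0.007,0.953,-1],[-0.07,-0.033,0.007,0.953,-1],[-0.07,-0.033,0.007,0.953,-1],[-0.07,-0.033,0.007,0.953,-1],[-0.07,-0.033,0.007,0.953,-1],[-0.07,-0.033,0.007,0.953,-1],[-0.07,-0.033,0.007,0.953,-1],[-0.07,-0.033,0.007,0.953,-1],[-0.07,-0.033,0.007,0.953,-1],[-0.07,-0.033,0.007,0.953,-1],[-0.07,-0.033,0.007,0.953,-1]]]'

```text
clock: 11.15
position: [0.392, 0.3959, 0.1971]
ee_rot: [0.0, 0.682, 0.731, -0.001]
contact_force: [0.0, -0.3, 0.6]
width: 0.0856
gripper_force: 0.0
```

Emit:
move_arm --deltas '[[[0,0,0,0.095,-0.2],[0,0,0,0.095,-0.2]]]'

```text
clock: 11.35
position: [0.392, 0.3958, 0.1971]
ee_rot: [0.0, 0.751, 0.661, -0.001]
contact_force: [-0.1, 0.4, -1.3]
width: 0.059
gripper_force: 0.0
```

```bash
python3 - <<'E'
from h import *
go((.393,.397,.2,83.5))
s=manip.get_state();w=snap('wrist','w4.png');C=cam('wrist',s)
print(proj(C,[(.3933,.3977,.082),(.3933,.3977,0),(.3188,.406,.026),(.468,.389,.026)]).round(0))
E
```

```text
clock 11.35 pos [0.392  0.3958 0.1971] yaw 82.72 z-axis [-0.001 -0.001 -1.   ] w 0.059 gf 0.0 F [-0.1  0.4 -1.3]
[0.0016, 0.001, -0.0037, -0.0065]
[[324. 233.]
 [324. 205.]
 [230. 214.]
 [418. 212.]]
```

View pics/w4.png

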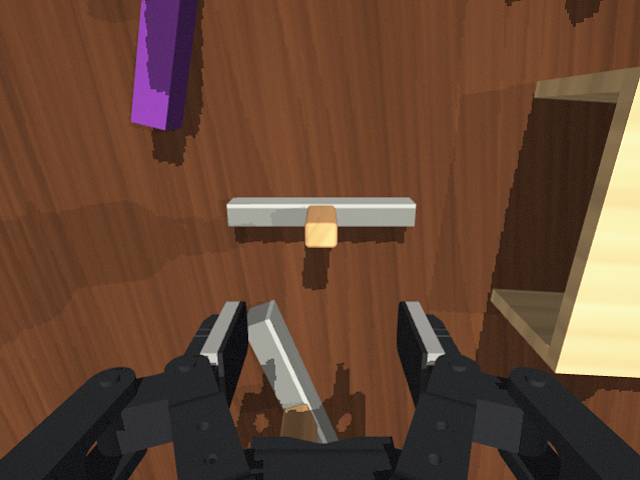

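w4 shows the scraper standing upright. The handle top is centred at (321,234), and the blade is level in the picture from column 228 to 415. I'll take the handle across its 22 mm faces so that it can pivot with the tray's slope.

```bash
python3 - <<'E'
from h import *
s=manip.get_state();C=cam('wrist',s)
h=atz(C,(321,234),.082);a=atz(C,(228,209),.026);b=atz(C,(415,209),.026)
print(h,a,b,(a+b)/2,np.linalg.norm(a-b),np.degrees(np.arctan2(*(b-a)[1::-1])))
go((h[0],h[1],.1,82.7),(h[0],h[1],.044,82.7))
E
```

```text
[0.39125641 0.39741616 0.082     ] [0.31779074 0.41035448 0.026     ] [0.46579525 0.39159884 0.026     ] [0.391793   0.40097666 0.026     ] 0.14918816782775343 -7.222221753636728
clock 11.4 pos [0.392  0.3958 0.197 ] yaw 82.74 z-axis [-0.001 -0.001 -1.   ] w 0.0524 gf 0.0 F [-0.2  0.9 -0.4]
[0.002, -0.0011, 0.1213, 0.0004]
[0.002, -0.001, 0.1913, 0.0004]
```

Emit:
move_arm --deltas '[[[0.002,-0.001,0.06,0,-0.2],[0.002,-0.001,0.12,0,-0.2],[0.002,-0.001,0.16,0,-0.2],[0.002,-0.001,0.191,0,-0.2],[0.002,-0.001,0.191,0,-0.2],[0.002,-0.001,0.191,0,1],[0.002,-0.001,0.191,0,1],[0.002,-0.001,0.191,0,1],[0.002,-0.001,0.191,0,1],[0.002,-0.001,0.191,0,1]]]' --squeeze 30

```text
clock: 12.4
position: [0.3925, 0.3986, 0.0464]
ee_rot: [0.0, 0.749, 0.663, 0.002]
contact_force: [1.4, 0.7, 5.8]
width: 0.0216
gripper_force: 30.8
```

```bash
python3 - <<'E'
from h import *
s=manip.get_state();p=np.array(s['position'])
lip=np.array([.5170,-.2218,.065]);ya=np.radians(7);c,si=np.cos(.45),np.sin(.45)
ex=np.array([np.sin(ya),-np.cos(ya),0]);ey=np.array([np.cos(ya),np.sin(ya),0])
def P(x,y,z): # tray frame -> world at tilt .45 about hinge 3mm below
    return lip+[0,0,-.003]+ex*(x*c+(z+.003)*si)+ey*y+np.array([0,0,1])*(-x*si+(z+.003)*c)
print('floor at -.19',P(-.19,0,0))
# vertical scraper: uphill edge touching. grasp point .055 above underside -> TCP .044 above
for x in (-.18,-.10,-.02): print(x,P(x,0,0),'flat grasp',P(x,0,.055))
q=P(-.185,0,0); go((p[0],p[1],.30,97),(q[0],q[1],.30,97),(q[0],q[1],q[2]+.044+.02,97))
E
```

```text
floor at -.19 [ 0.49630902 -0.05328546  0.14734479]
-0.18 [ 0.49740639 -0.06222281  0.14299514] flat grasp [ 0.50032188 -0.0859676   0.19251973]
-0.1 [ 0.50618534 -0.13372164  0.10819789] flat grasp [ 0.50910083 -0.15746642  0.15772249]
-0.02 [ 0.51496429 -0.20522046  0.07340065] flat grasp [ 0.51787978 -0.22896525  0.12292524]
clock 12.4 pos [0.3925 0.3986 0.0464] yaw 83.07 z-axis [ 0.003  0.002 -1.   ] w 0.0216 gf 30.8 F [1.4 0.7 5.8]
[0.0008, 0.0008, -0.317, -0.1161]
[-0.5498, 0.1991, -0.3178, -0.1161]
[-0.5501, 0.1988, -0.2043, -0.1161]
```

The scraper is held by its handle, but the tool only ever points straight down. To match the 26° slope I'll pivot the scraper in the pads first, by pushing its blade gently against the back of the raised tray's handle bar. That push acts towards the tray's stop.

Emit:
move_arm --deltas '[[[0.001,0.001,-0.06,0,1],[0.001,0.001,-0.12,0,1],[0.001,0.001,-0.18,0,1],[0.001,0.001,-0.24,-0.05,1],[0.001,0.001,-0.3,-0.116,1],[-0.06,0.022,-0.317,-0.116,1],[-0.12,0.044,-0.317,-0.116,1],[-0.18,0.066,-0.317,-0.116,1],[-0.24,0.088,-0.317,-0.116,1],[-0.3,0.11,-0.317,-0.116,1],[-0.34,0.125,-0.317,-0.116,1],[-0.34,0.125,-0.317,-0.116,1]]]'

```text
clock: 13.6
position: [0.4583, 0.1108, 0.2981]
ee_rot: [0.001, 0.665, 0.747, -0.001]
contact_force: [-0.2, 1.2, -1.9]
width: 0.0217
gripper_force: 30.7
```

```bash
cat >> h.py <<'E'
lip=np.array([.5170,-.2218,.065]);ya=np.radians(7);c_,s_=np.cos(.45),np.sin(.45)
ex=np.array([np.sin(ya),-np.cos(ya),0]);ey=np.array([np.cos(ya),np.sin(ya),0])
def P(x,y,z):
    return lip+[0,0,-.003]+ex*(x*c_+(z+.003)*s_)+ey*y+np.array([0,0,1])*(-x*s_+(z+.003)*c_)
def PP(x,y=0,dz=0,h=.057): # TCP for a flat scraper at tray x
    return (*(P(x,y,h)-[0,0,.011-dz]),97)
E
python3 - <<'E'
from h import *
B=P(-.27,0,.019);print(B)
f=lambda s,z=.230:(*(B-ex*s)[:2],z,97)
go(f(.045,.30),f(.045),f(.014),f(-.005))
snap('wrist','w5.png')
E
```

```text
[0.48853723 0.01001062 0.19925053]
clock 13.6 pos [0.4583 0.1108 0.2981] yaw 96.61 z-axis [-0.    -0.004 -1.   ] w 0.0217 gf 30.7 F [-0.2  1.2 -1.9]
[-0.0732, 0.0226, -0.0021, -0.0032]
[-0.0729, 0.0227, 0.0854, -0.0032]
[-0.1116, 0.023, 0.0855, -0.0032]
[-0.1354, 0.0231, 0.0856, -0.0032]
```

Emit:
move_arm --deltas '[[[-0.05,0.023,0,-0.003,1],[-0.07,0.023,0,-0.003,1],[-0.07,0.023,0.04,-0.003,1],[-0.07,0.023,0.085,-0.003,1],[-0.07,0.023,0.085,-0.003,1],[-0.085,0.023,0.085,-0.003,1],[-0.1,0.023,0.085,-0.003,1],[-0.105,0.023,0.085,-0.003,1],[-0.105,0.023,0.085,-0.003,1]]]' --squeeze 22

```text
clock: 14.55
position: [0.4873, 0.0337, 0.2319]
ee_rot: [0.001, 0.661, 0.75, 0.001]
contact_force: [0.2, 0.1, -2.4]
width: 0.0218
gripper_force: 30.7
```

```bash
python3 - <<'E'
from h import *
B=P(-.27,0,.019)
f=lambda s,z=.230:(*(B-ex*s)[:2],z,97)
go(f(.014),f(.005),f(-.005),f(-.007))
E
```

```text
clock 14.55 pos [0.4873 0.0337 0.2319] yaw 97.27 z-axis [ 0.003 -0.    -1.   ] w 0.0218 gf 30.7 F [ 0.2  0.1 -2.4]
[-0.0121, -0.0021, 0.0023, 0.0022]
[-0.0233, -0.0022, 0.0023, 0.0022]
[-0.0358, -0.0022, 0.0023, 0.0022]
[-0.0383, -0.0022, 0.0023, 0.0022]
```

Emit:
move_arm --deltas '[[[-0.006,0,0.002,0,1],[-0.012,0,0.002,0,1],[-0.016,0,0.002,0,1],[-0.02,0,0.002,0,1],[-0.022,0,0.002,0,1]]]' --squeeze 22

```text
clock: 15.05
position: [0.4882, 0.0201, 0.2296]
ee_rot: [-0.002, 0.661, 0.751, 0.003]
contact_force: [-2.7, 7.8, 3.5]
width: 0.0216
gripper_force: 31.5
```

```bash
python3 - <<'E'
from h import *
B=P(-.27,0,.019)
f=lambda s,z=.230:(*(B-ex*s)[:2],z,97)
go(f(.014),f(.005),f(-.005),f(-.007))
E
```

```text
clock 15.05 pos [0.4882 0.0201 0.2296] yaw 97.31 z-axis [-0.     0.007 -1.   ] w 0.0216 gf 31.5 F [-2.7  7.8  3.5]
[0.0049, -0.0011, -0.0005, 0.0026]
[-0.0064, -0.0011, -0.0006, 0.0026]
[-0.0189, -0.0012, -0.0007, 0.0026]
[-0.0214, -0.0012, -0.0007, 0.0026]
```

Emit:
move_arm --deltas '[[[-0.003,0,0,0,1],[-0.006,0,0,0,1],[-0.009,0,0,0,1],[-0.012,0,0,0,1],[-0.015,0,0,0,1],[-0.018,0,0,0,1],[-0.019,0,0,0,1],[-0.019,0,0,0,1]]]'

```text
clock: 15.85
position: [0.49, 0.0052, 0.2289]
ee_rot: [-0.003, 0.661, 0.751, 0.002]
contact_force: [0.1, 8.0, -0.8]
width: 0.0215
gripper_force: 31.3
```

```bash
python3 - <<'E'
from h import *
B=P(-.27,0,.019)
f=lambda s,z=.230:(*(B-ex*s)[:2],z,97)
go(f(-.005),f(.02),f(.04),f(.04,.32))
a=snap('scene','s3.png');w=snap('wrist','w6.png')
cv2.imwrite('pics/v9.png',np.hstack([cv2.resize(a[120:280,220:390],(400,376),interpolation=cv2.INTER_CUBIC)[:,:,::-1],cv2.resize(w[100:480,110:530],(400,376))[:,:,::-1]]))
E
```

```text
clock 15.85 pos [0.49   0.0052 0.2289] yaw 97.32 z-axis [-0.001  0.007 -1.   ] w 0.0215 gf 31.3 F [ 0.1  8.  -0.8]
[-0.0, -0.0011, -0.0014, 0.0027]
[0.0312, -0.001, -0.0012, 0.0027]
[0.0562, -0.0008, -0.001, 0.0027]
[0.057, -0.0008, -0.1135, 0.0027]
```

View pics/v9.png

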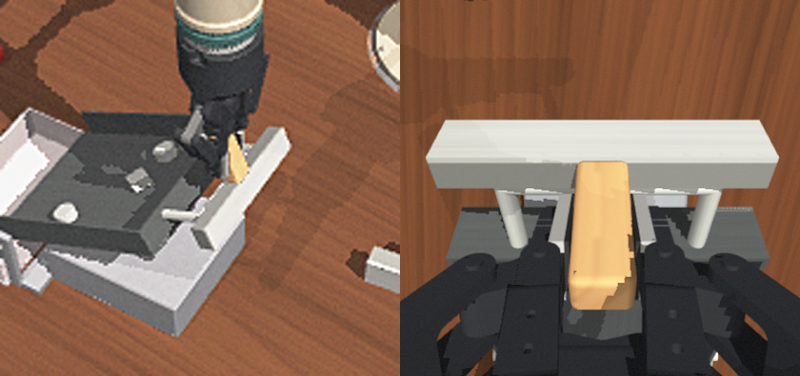

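v9 shows the scraper tilted in the pads at about the tray's slope: s = −5 mm, which is the computed 26°. I'll back off, rise, grip harder and go over the tray's back end.

```bash
python3 - <<'E'
from h import *
B=P(-.27,0,.019)
f=lambda s,z=.230:(*(B-ex*s)[:2],z,97)
print(PP(-.198,.002),PP(-.03,.002))
go(f(.02),f(.025,.31),(*PP(-.198,.002)[:2],.31,97),PP(-.198,.002,.015),PP(-.198,.002,0))
E
```

```text
(np.float64(0.5004377245133549), np.float64(-0.0705000727049602), np.float64(0.1911500018951842), 97) (np.float64(0.5188735232319993), np.float64(-0.22064760414601065), np.float64(0.11807579216449753), 97)
clock 15.95 pos [0.49   0.0052 0.2289] yaw 97.32 z-axis [-0.001  0.007 -1.   ] w 0.0217 gf 31.3 F [-0.5  7.1 -1.5]
[0.0312, -0.001, -0.0012, 0.0027]
[0.0382, -0.0009, -0.1011, 0.0027]
[-0.0948, 0.0008, -0.102, 0.0027]
[-0.0957, 0.0008, 0.0278, 0.0027]
[-0.0958, 0.0008, 0.0465, 0.0027]
```

Emit:
move_arm --deltas '[[[0.02,0,0,0,1],[0.035,0,0,0,1],[0.04,0,-0.03,0,1],[0.04,0,-0.065,0,1],[0.04,0,-0.1,0.003,1],[0.0,0,-0.1,0.003,1],[-0.04,0,-0.1,0.003,1],[-0.09,0,-0.1,0.003,1],[-0.09,0,-0.1,0.003,1],[-0.09,0,-0.1,0.003,1]]]' --squeeze 60

```text
clock: 16.95
position: [0.4996, -0.0698, 0.3086]
ee_rot: [-0.0, 0.663, 0.748, -0.0]
contact_force: [0.3, 0.2, -2.1]
width: 0.0217
gripper_force: 61.0
```

```bash
python3 - <<'E'
from h import *
go(PP(-.198,.002,.015),PP(-.198,.002,0))
E
```

```text
clock 16.95 pos [ 0.4996 -0.0698  0.3086] yaw 96.89 z-axis [-0.001  0.    -1.   ] w 0.0217 gf 61.0 F [ 0.3  0.2 -2.1]
[-0.001, 0.001, 0.1281, -0.0009]
[-0.001, 0.001, 0.1469, -0.0009]
```

Emit:
move_arm --deltas '[[[-0.001,0.001,0.05,0,1],[-0.001,0.001,0.1,0,1],[-0.001,0.001,0.128,0,1],[-0.001,0.001,0.136,0,1],[-0.001,0.001,0.142,0,1],[-0.001,0.001,0.147,0,1],[-0.001,0.001,0.149,0,1]]]'

```text
clock: 17.65
position: [0.5013, -0.0699, 0.1906]
ee_rot: [0.001, 0.663, 0.749, 0.0]
contact_force: [-0.9, 0.4, -1.2]
width: 0.0211
gripper_force: 60.9
```

```bash
python3 - <<'E'
from h import *
go(PP(-.198,.002,0))
E
```

```text
clock 17.65 pos [ 0.5013 -0.0699  0.1906] yaw 97.02 z-axis [ 0.002 -0.001 -1.   ] w 0.0211 gf 60.9 F [-0.9  0.4 -1.2]
[-0.0005, -0.0012, -0.0007, 0.0001]
```

Emit:
move_arm --deltas '[[[0,0,0.002,0,1],[0,0,0.004,0,1],[0,0,0.005,0,1]]]'

```text
clock: 17.95
position: [0.5008, -0.0701, 0.1859]
ee_rot: [0.0, 0.663, 0.749, 0.0]
contact_force: [-0.2, 0.4, -1.5]
width: 0.0211
gripper_force: 60.9
```

```bash
python3 - <<'E'
from h import *
go(PP(-.198,.002,0))
w=snap('wrist','w7.png')
E
```

```text
clock 17.95 pos [ 0.5008 -0.0701  0.1859] yaw 96.98 z-axis [ 0.001 -0.    -1.   ] w 0.0211 gf 60.9 F [-0.2  0.4 -1.5]
[-0.0004, -0.0005, -0.0065, -0.0001]
```

View pics/w7.png

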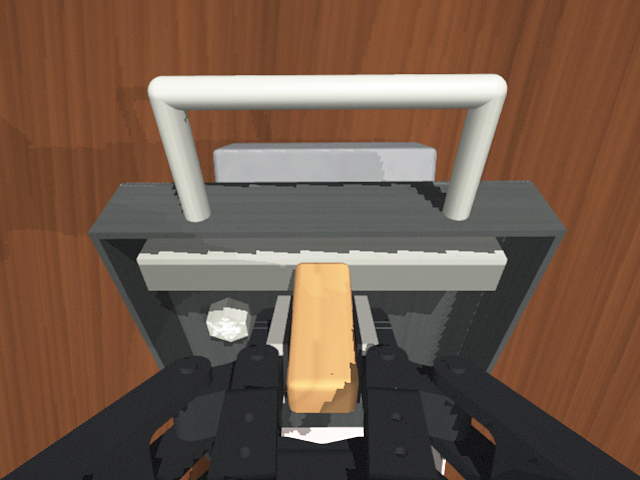

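The last picture shows the blade between the walls, at columns 138–506. The walls are centred near column 329, so I'll shift about 3 mm along +y. It lies uphill of the offcuts. I'll lower it to contact by force.

Emit:
move_arm --deltas '[[[0,0.002,0.002,0,1],[0,0.003,0.004,0,1],[0,0.003,0.006,0,1],[0,0.003,0.006,0,1]]]'

```text
clock: 18.4
position: [0.503, -0.0696, 0.181]
ee_rot: [-0.0, 0.663, 0.749, 0.0]
contact_force: [-3.9, 0.7, 4.8]
width: 0.0214
gripper_force: 61.8
```

```bash
python3 - <<'E'
from h import *
from scipy.optimize import least_squares
p=manip.camera_params('wrist');T=np.array(p['tool_from_camera']);R=T[:3,:3].T;t=-R@T[:3,3]
K=np.array([[p['fx'],0,p['cx']],[0,p['fy'],p['cy']],[0,0,1.]]);C=(K,np.array(p['dist']),R,t)
# tool axes: x uphill, y tray y, z down ; scraper local u uphill,v,w up
L=np.array([(9,-75,26),(9,75,26),(-9,-75,26),(-9,75,26),(9,-11,82),(9,11,82),(-9,-11,82),(-9,11,82)])/1e3
px=np.array([(138,264),(506,264),(148,290),(497,290),(288,388),(356,388),(291,412),(354,412)],float)
def pts(q):
    th,X,Y,Z=q; c,s=np.cos(th),np.sin(th)
    u,v,w=L.T; return np.c_[X+u*c-w*s, Y+v, Z-(u*s+w*c)]   # uphill side rises, top leans downhill
r=least_squares(lambda q:(proj(C,pts(q))-px).ravel(),[.45,.02,0,.045])
print(r.x,np.abs(r.fun).max(),r.fun.reshape(-1,2).round(1).tolist())
th,X,Y,Z=r.x
g=np.array([0,-.011]); d=np.array([X,Z])-g; print('origin in tool',X,Z,'tilt deg',np.degrees(th),'grasp dist',np.hypot(*d))
tcp=np.array([.503,-.0696,.181]);o=tcp-ex*X+ey*Y+np.array([0,0,-Z]);rel=o-lip+[0,0,.003]
h=rel@ex;print('origin world',o,'tray x',h*c_-rel[2]*s_,'z',h*s_+rel[2]*c_-.003,'y',rel@ey)
T2=cam('top');print(proj(T2,[P(-.22,-.085,.03),P(-.22,.085,.03),P(-.27,-.05,.019),P(-.27,.05,.019)]).round(1))
E
```

```text
[3.83327694e-01 2.22329924e-02 1.56361431e-04 4.31967439e-02] 3.9072035777674046 [[1.5, -3.9], [-0.6, -3.7], [3.6, 0.2], [-3.8, 0.5], [-2.5, -1.0], [2.7, -1.0], [-2.2, 3.8], [1.5, 3.9]]
origin in tool 0.022232992374879648 0.043196743930919344 tilt deg 21.96305902871821 grasp dist 0.058579800295452525
origin world [ 0.50044568 -0.04751367  0.13780326] tray x -0.19055426748707677 z -0.01086418507773312 y 0.004809229374381784
[[357.3 270.4]
 [347.2 207.9]
 [336.9 260. ]
 [331.1 222.8]]
```

```bash
python3 - <<'E'
from h import *
s=manip.get_state();q=s['ee_rot'];s=dict(s);s['position']=np.array([.5008,-.0701,.1859])
C=cam('wrist',s)
def PT(x,y,z,t):
    c,si=np.cos(t),np.sin(t);return lip+[0,0,-.003]+ex*(x*c+(z+.003)*si)+ey*y+np.array([0,0,1])*(-x*si+(z+.003)*c)
for t in(.36,.39,.42,.45,.48): print(t,proj(C,[PT(-.27,-.045,.019,t),PT(-.27,.045,.019,t),PT(-.223,-.088,.03,t),PT(-.223,.088,.03,t)]).round(0).tolist())
E
```

```text
0.36 [[181.0, 69.0], [448.0, 69.0], [89.0, 204.0], [542.0, 204.0]]
0.39 [[174.0, 79.0], [454.0, 79.0], [82.0, 217.0], [549.0, 217.0]]
0.42 [[167.0, 90.0], [460.0, 90.0], [75.0, 230.0], [556.0, 230.0]]
0.45 [[160.0, 104.0], [467.0, 104.0], [67.0, 244.0], [563.0, 245.0]]
0.48 [[152.0, 119.0], [474.0, 119.0], [60.0, 260.0], [570.0, 260.0]]
```

The wrist view puts the tray at about 0.42 rad, safely over 0.38, and the blade is flat on its floor and centred. I'll sweep down the slope in stages, watching the press force.

Emit:
move_arm --deltas '[[[-0.01,0,0.0045,0,1],[-0.02,0,0.009,0,1],[-0.03,0,0.0135,0,1],[-0.04,0,0.018,0,1],[-0.05,0,0.0225,0,1]]]' --squeeze 80

```text
clock: 18.9
position: [0.5089, -0.1101, 0.1632]
ee_rot: [0.001, 0.663, 0.749, 0.001]
contact_force: [-0.7, 1.6, 6.4]
width: 0.0211
gripper_force: 78.8
```

Emit:
move_arm --deltas '[[[-0.01,0,0.0043,0,1],[-0.02,0,0.0087,0,1],[-0.03,0,0.013,0,1],[-0.04,0,0.0175,0,1],[-0.05,0,0.022,0,1],[-0.06,0,0.0265,0,1]]]'

```text
clock: 19.5
position: [0.5151, -0.1578, 0.1428]
ee_rot: [0.001, 0.663, 0.749, 0.001]
contact_force: [-0.3, 1.9, 12.3]
width: 0.0211
gripper_force: 79.4
```

Emit:
move_arm --deltas '[[[-0.01,0,0.003,0,1],[-0.02,0,0.007,0,1],[-0.03,0,0.0115,0,1],[-0.04,0,0.016,0,1],[-0.05,0,0.0205,0,1],[-0.06,0,0.025,0,1]]]'

```text
clock: 20.1
position: [0.521, -0.2054, 0.1234]
ee_rot: [0.001, 0.663, 0.749, 0.001]
contact_force: [-0.7, 2.0, 15.5]
width: 0.0211
gripper_force: 80.0
```

```bash
python3 - <<'E'
from h import *
s=manip.get_state();go((.5,-.2,.14,97))
t=snap('top','t3.png');a=snap('scene','s4.png')
C=cam('top');S=cam('scene')
# count bright blobs ahead of blade in scene picture
print([ (n,proj(S,[P(x,y,.012)]).round(0).tolist(),proj(C,[P(x,y,.012)]).round(0).tolist()) for n,x,y in(('lipL',.015,.085),('lipR',.015,-.085))])
E
```

```text
clock 20.1 pos [ 0.521  -0.2054  0.1234] yaw 96.96 z-axis [ 0.004 -0.    -1.   ] w 0.0211 gf 80.0 F [-0.7  2.  15.5]
[0.0099, -0.0252, -0.0208, -0.0003]
[('lipL', [[216.0, 214.0]], [[413.0, 204.0]]), ('lipR', [[254.0, 171.0]], [[423.0, 261.0]])]
```

```bash
python3 - <<'E'
from h import *
for f in('t2.png','t3.png'):
    t=cv2.imread('pics/'+f).astype(int)
    for r in(228,234,240,246,252,256):
        row=t[r,318:352]; m=np.where(row.min(1)>150)[0]+318; print(f,r,m.tolist())
def PT(x,y,z,tt):
    c,si=np.cos(tt),np.sin(tt);return lip+[0,0,-.003]+ex*(x*c+(z+.003)*si)+ey*y+np.array([0,0,1])*(-x*si+(z+.003)*c)
for tt in(.36,.39,.42,.45): print(tt,proj(cam('top'),[PT(-.27,0,.019,tt)]))
E
```

```text
t2.png 228 [331, 332, 333, 334, 338, 339, 340, 341, 342, 343]
t2.png 234 [332, 333, 334, 335, 339, 340, 341, 342, 343, 344]
t2.png 240 [333, 334, 335, 336, 340, 341, 342, 343, 344, 345]
t2.png 246 [334, 335, 336, 337, 341, 342, 343, 344, 345, 346]
t2.png 252 [335, 336, 337, 338, 342, 343, 344, 345, 346, 347]
t2.png 256 [335, 336, 337, 338, 343, 344, 345, 346, 347, 348, 349, 350, 351]
t3.png 228 [327, 328, 329, 330, 338, 339, 340, 341]
t3.png 234 [328, 329, 330, 331, 339, 340, 341, 342]
t3.png 240 [329, 330, 331, 332, 340, 341, 342, 343]
t3.png 246 [330, 331, 332, 333, 341, 342, 343, 344]
t3.png 252 [331, 332, 333, 334, 342, 343, 344, 345]
t3.png 256 [332, 333, 334, 335, 343, 344, 345, 346]
0.36 [[329.52319711 242.7751645 ]]
0.39 [[330.91589978 242.30784979]]
0.42 [[332.40352476 241.82704535]]
0.45 [[333.98589554 241.3330939 ]]
```

The top view shows the tray has sunk to about 0.38 under my pressing. I'll ease off, finish the sweep lightly, and raise the tray to its stop again afterwards.

Emit:
move_arm --deltas '[[[0,0,-0.002,0,1],[-0.008,0,0.001,0,1],[-0.016,0,0.004,0,1]]]'

```text
clock: 20.5
position: [0.5216, -0.2174, 0.1187]
ee_rot: [0.0, 0.663, 0.749, 0.001]
contact_force: [-0.6, 1.8, 6.4]
width: 0.021
gripper_force: 79.1
```

Emit:
move_arm --deltas '[[[-0.008,0,0.003,0,1],[-0.016,0,0.006,0,1],[-0.024,0,0.0095,0,1],[-0.032,0,0.0125,0,1],[-0.04,0,0.0155,0,1],[-0.046,0,0.018,0,1],[-0.052,0,0.0205,0,1],[-0.052,0,0.0205,0,1]]]'

```text
clock: 21.3
position: [0.5263, -0.2598, 0.1015]
ee_rot: [0.0, 0.663, 0.749, -0.0]
contact_force: [-0.4, -1.3, -0.3]
width: 0.021
gripper_force: 78.6
```

```bash
python3 - <<'E'
from h import *
s=manip.get_state();go((.5,-.2,.14,97))
t=snap('top','t4.png');a=snap('scene','s5.png');w=snap('wrist','w8.png')
T=t.astype(int)
for r in(228,240,252): 
    m=np.where(T[r,318:352].min(1)>150)[0]+318; print(r,m.tolist())
# bright-blob search on dark tray floor in the scene picture
S=cam('scene');poly=np.array([proj(S,[P(x,y,.0)])[0] for x,y in((-.2,-.08),(-.2,.08),(.013,.08),(.013,-.08))])
print(poly.round(0).tolist())
m=np.zeros(a.shape[:2],np.uint8);cv2.fillPoly(m,[poly.astype(np.int32)],1)
b=((a.min(2)>130)&(m>0)).astype(np.uint8);n,l,st,c=cv2.connectedComponentsWithStats(b)
print([(st[i].tolist(),a[l==i].mean(0).round(0).tolist()) for i in range(1,n) if st[i][4]>8])
E
```

```text
clock 21.3 pos [ 0.5263 -0.2598  0.1015] yaw 96.98 z-axis [ 0.    -0.001 -1.   ] w 0.021 gf 78.6 F [-0.4 -1.3 -0.3]
[0.0782, -0.0236, -0.0482, -0.0002]
228 [327, 328, 329, 330, 338, 339, 340, 341]
240 [329, 330, 331, 332, 340, 341, 342, 343]
252 [331, 332, 333, 334, 342, 343, 344, 345]
[[315.0, 179.0], [280.0, 223.0], [220.0, 216.0], [255.0, 176.0]]
[([223, 176, 33, 37, 143], [229.0, 226.0, 220.0])]
```

Emit:
move_arm --deltas '[[[0,0,-0.04,0,1],[0,0,-0.1,0,1],[0,0,-0.16,0,1],[0,0,-0.22,0,1],[0.06,0,-0.24,0,1],[0.12,0,-0.24,0,1],[0.18,0,-0.24,0,1],[0.24,0,-0.24,0,1],[0.3,0,-0.24,0,1],[0.36,0,-0.24,0,1],[0.42,0,-0.24,0,1],[0.42,0,-0.24,0,1]]]'

```text
clock: 22.65
position: [0.4829, 0.0806, 0.2934]
ee_rot: [-0.002, 0.66, 0.751, 0.001]
contact_force: [0.3, -0.9, -1.9]
width: 0.0214
gripper_force: 78.8
```

```bash
python3 - <<'E'
from h import *
go((.393,.375,.12,83),(.393,.375,.06,83))
t=snap('top','t5.png').astype(int)
for f in('top0.png','t5.png'):
    g=cv2.imread('pics/'+f)
d=np.abs(cv2.imread('pics/t5.png').astype(int)-cv2.imread('pics/top0.png').astype(int)).max(2)
sub=(d[190:275,405:455]>35).astype(np.uint8)
n,l,st,c=cv2.connectedComponentsWithStats(sub)
print([(st[i].tolist(),(c[i]+[405,190]).round(0).tolist()) for i in range(1,n) if st[i][4]>5])
np.set_printoptions(linewidth=250)
print(t[196:270:2,400:456:2].mean(2).astype(int))
E
```

```text
clock 22.65 pos [0.4829 0.0806 0.2934] yaw 97.43 z-axis [-0.003  0.004 -1.   ] w 0.0214 gf 78.8 F [ 0.3 -0.9 -1.9]
[0.3785, -0.0634, 0.2185, 0.1202]
[0.3782, -0.0632, 0.2935, 0.1202]
[([0, 17, 6, 3, 15], [408.0, 208.0]), ([21, 34, 6, 31, 56], [428.0, 239.0]), ([0, 64, 16, 10, 104], [411.0, 259.0]), ([27, 67, 2, 5, 7], [432.0, 259.0]), ([23, 73, 4, 2, 8], [430.0, 264.0]), ([0, 74, 23, 11, 102], [417.0, 270.0]), ([32, 76, 18, 9, 130], [446.0, 271.0])]
[[100 144 228 ... 101  99 100]
 [122 179 231 ...  99 100  99]
 [175 194 195 ...  93  91  90]
 ...
 [ 80  84  91 ...  68  69  75]
 [110 113 115 ...  94  93  96]
 [113 112 110 ...  64  64  63]]
```

Emit:
move_arm --deltas '[[[0.06,-0.01,0,0.12,1],[0.12,-0.02,0,0.12,1],[0.18,-0.03,0,0.12,1],[0.24,-0.04,0,0.12,1],[0.3,-0.05,0.05,0.12,1],[0.36,-0.06,0.1,0.12,1],[0.378,-0.063,0.15,0.12,1],[0.378,-0.063,0.2,0.12,1],[0.378,-0.063,0.25,0.12,1],[0.378,-0.063,0.29,0.12,1],[0.378,-0.063,0.303,0.12,1],[0.378,-0.063,0.303,0.12,1]]]'

```text
clock: 23.9
position: [0.3981, 0.3673, 0.0501]
ee_rot: [0.0, 0.752, 0.66, -0.002]
contact_force: [-0.7, -0.7, -2.2]
width: 0.0209
gripper_force: 78.6
```

Emit:
move_arm --deltas '[[[0,0,0.002,0,1],[0,0,0.004,0,1],[0,0,0.005,0,1]]]'

```text
clock: 24.2
position: [0.3995, 0.3693, 0.0492]
ee_rot: [0.0, 0.751, 0.66, 0.002]
contact_force: [0.1, -0.1, -2.4]
width: 0.0215
gripper_force: 78.6
```

Emit:
move_arm --deltas '[[[0,0,0.002,0,1],[0,0,0.003,0,1],[0,0,0.004,0,1],[0,0,0.004,0,1]]]'

```text
clock: 24.6
position: [0.3986, 0.3689, 0.0452]
ee_rot: [0.0, 0.751, 0.66, 0.0]
contact_force: [-0.4, -1.0, 3.7]
width: 0.0211
gripper_force: 79.6
```

Emit:
move_arm --deltas '[[[0,0,-0.001,0,0.2],[0,0,-0.001,0,0.0],[0,0,-0.001,0,0.0],[0,0,-0.001,0,0.0],[0,0,-0.06,0,0.0],[0,0,-0.12,0,0.0],[0,0,-0.18,0,0.06],[0,0,-0.24,0,0.06],[0,0,-0.3,0,0.06],[0,0,-0.3,0,0.06]]]'

```text
clock: 25.6
position: [0.4014, 0.3709, 0.292]
ee_rot: [0.001, 0.751, 0.66, 0.007]
contact_force: [0.3, 0.3, 0.5]
width: 0.0398
gripper_force: 0.0
```

```bash
cat >> h.py <<'E'
def PT(x,y,z,tt):
    c,si=np.cos(tt),np.sin(tt);return lip+[0,0,-.003]+ex*(x*c+(z+.003)*si)+ey*y+np.array([0,0,1])*(-x*si+(z+.003)*c)
E
python3 - <<'E'
from h import *
B=PT(-.27,.004,.019,.385);print(B)
go((B[0],B[1],.30,7))
t=snap('top','t6.png').astype(int);w=snap('wrist','w9.png')
# bar column now and bright blobs on the tray floor (dark) in top view
for r in(228,240,252): print(r,(np.where(t[r,318:352].min(1)>150)[0]+318).tolist())
f=t[205:268,352:406].min(2);n,l,st,c=cv2.connectedComponentsWithStats((f>110).astype(np.uint8));print('floor',np.median(f),[(st[i].tolist(),(c[i]+[352,205]).round().tolist()) for i in range(1,n) if st[i][4]>4])
# scraper in wrist view: grey
s=w.astype(int);g=((s.max(2)-s.min(2)<25)&(s.mean(2)>110)).astype(np.uint8);n,l,st,c=cv2.connectedComponentsWithStats(g);C=cam('wrist',manip.get_state());
print([(st[i].tolist(),atz(C,c[i],.02).round(3).tolist()) for i in range(1,n) if st[i][4]>150])
E
```

```text
[0.49148106 0.01885712 0.18379053]
clock 25.6 pos [0.4014 0.3709 0.292 ] yaw 82.6 z-axis [ 0.012  0.009 -1.   ] w 0.0398 gf 0.0 F [0.3 0.3 0.5]
[-0.4218, 0.1685, -0.0125, 0.63]
228 [327, 328, 329, 330, 338, 339, 340, 341]
240 [329, 330, 331, 332, 340, 341, 342, 343]
252 [331, 332, 333, 334, 342, 343, 344, 345]
floor 101.0 [([48, 61, 6, 2, 7], [403.0, 267.0])]
[([244, 161, 151, 21, 2668], [0.399, 0.392, 0.02]), ([610, 206, 30, 61, 1032], [0.717, 0.287, 0.02]), ([235, 246, 100, 163, 3841], [0.332, 0.23, 0.02]), ([379, 298, 31, 60, 798], [0.461, 0.205, 0.02])]
```

The tray floor shows no bright offcut, and the scraper stands alone at (0.399, 0.392). Now I'll raise the tray again.

Emit:
move_arm --deltas '[[[-0.422,0.168,-0.012,0.63,0.06],[-0.422,0.168,-0.012,0.63,0.06],[-0.422,0.168,-0.012,0.63,0.06],[-0.422,0.168,-0.012,0.63,0.06],[-0.422,0.168,-0.012,0.63,0.06],[-0.422,0.168,-0.012,0.63,0.06],[-0.422,0.168,-0.012,0.63,0.06],[-0.422,0.168,-0.012,0.63,0.06],[-0.422,0.168,-0.012,0.63,0.06],[-0.422,0.168,-0.012,0.63,0.06],[-0.422,0.168,-0.012,0.63,0.06],[-0.422,0.168,-0.012,0.63,0.06]]]'

```text
clock: 26.9
position: [0.4877, 0.0172, 0.2932]
ee_rot: [-0.0, 0.998, 0.062, -0.001]
contact_force: [-0.5, 0.0, -0.2]
width: 0.04
gripper_force: 0.0
```

```bash
python3 - <<'E'
from h import *
B=PT(-.27,.004,.019,.385);s=manip.get_state()
go((B[0],B[1],.30,7),(B[0],B[1],B[2]-.011,7))
w=snap('wrist','w10.png').astype(int);C=cam('wrist',s)
for tt in(.36,.385,.41): print(tt,proj(C,[PT(-.27,-.045,.019,tt),PT(-.27,.05,.019,tt)]).round(0).tolist())
for r in range(150,340,20): print(r,(np.where(w[r,240:400].min(1)>150)[0]+240)[[0,-1]] if (w[r,240:400].min(1)>150).any() else None)
E
```

```text
clock 26.9 pos [0.4877 0.0172 0.2932] yaw 7.14 z-axis [-0.002  0.    -1.   ] w 0.04 gf 0.0 F [-0.5  0.  -0.2]
[0.0049, -0.0015, -0.0085, 0.0012]
[0.0052, -0.0014, 0.1505, 0.0012]
0.36 [[316.0, 296.0], [316.0, 159.0]]
0.385 [[320.0, 300.0], [321.0, 161.0]]
0.41 [[325.0, 304.0], [326.0, 162.0]]
150 [315 393]
170 [314 371]
190 [314 370]
210 [314 370]
230 [314 369]
250 [315 368]
270 [315 328]
290 [315 385]
310 [249 384]
330 [390 390]
```

Emit:
move_arm --deltas '[[[0.005,-0.001,0.06,0,0.06],[0.005,-0.001,0.12,0,0.06],[0.005,-0.001,0.15,0,0.06],[0.005,-0.001,0.15,0,0.06],[0.005,-0.001,0.15,0,1],[0.005,-0.001,0.15,0,1],[0.005,-0.001,0.15,0,1],[0.005,-0.001,0.15,0,1],[0.005,-0.001,0.15,0,1]]]' --squeeze 60

```text
clock: 27.85
position: [0.4937, 0.0181, 0.1761]
ee_rot: [0.0, 0.998, 0.061, 0.002]
contact_force: [0.3, 1.6, 6.4]
width: 0.0075
gripper_force: 59.1
```

```bash
python3 - <<'E'
from h import *
p=manip.get_state()['position'];b=PT(-.27,0,.019,.385)
go(*[(*(p+PT(-.27,0,.019,t)-b),7) for t in(.42,.45,.46)])
E
```

```text
clock 27.85 pos [0.4937 0.0181 0.1761] yaw 7.0 z-axis [ 0.005 -0.    -1.   ] w 0.0075 gf 59.1 F [0.3 1.6 6.4]
[0.0, 0.0055, -0.0105, -0.0]
[0.0001, 0.0105, -0.0193, -0.0]
[0.0001, 0.0123, -0.0222, -0.0]
```

Emit:
move_arm --deltas '[[[0,0.003,-0.006,0,1],[0,0.006,-0.012,0,1],[0,0.01,-0.018,0,1],[0,0.012,-0.022,0,1],[0,0.012,-0.023,0,1],[0,0.012,-0.023,0,1]]]'

```text
clock: 28.45
position: [0.4946, 0.0097, 0.1918]
ee_rot: [-0.002, 0.998, 0.061, 0.001]
contact_force: [5.0, 3.3, -8.0]
width: 0.0075
gripper_force: 58.7
```

Emit:
move_arm --deltas '[[[0,0,0,0,0.06],[0,0,0,0,0.06],[0,0,0,0,0.06],[0,0,-0.06,0,0.06],[0,0,-0.12,0,0.06],[0,0.06,-0.16,0,0.06],[0,0.12,-0.16,0,0.06],[0,0.18,-0.16,0,0.06],[0,0.24,-0.16,0,0.06],[0,0.3,-0.16,0,0.06],[0,0.35,-0.16,0,0.06],[0,0.35,-0.16,0,0.06]]]'

```text
clock: 29.65
position: [0.5272, -0.2751, 0.3196]
ee_rot: [0.001, 0.998, 0.058, -0.001]
contact_force: [0.3, -0.3, -1.0]
width: 0.0401
gripper_force: 0.0
```

```bash
python3 - <<'E'
from h import *
s=manip.get_state();go((.48,-.27,.3,7));C=cam('wrist',s)
w=snap('wrist','w11.png');t=snap('top','t7.png').astype(int)
for r in(228,240,252): print(r,(np.where(t[r,318:352].min(1)>150)[0]+318).tolist())
f=t[205:268,352:400].min(2);print('floor max',f.max())
tc=np.array([.5335,-.2765,0])
cor=[tc+ex*a+ey*b for a,b in((-.055,-.1025),(-.055,.1025),(.055,.1025),(.055,-.1025))]
print('tin guess px',proj(C,np.array(cor)+[0,0,.045]).round().tolist(),proj(C,np.array(cor)).round().tolist())
# non-reddish grey steel vs tin: segment by saturation & brightness
hsv=cv2.cvtColor(w,cv2.COLOR_RGB2HSV);x0,y0,x1,y1=np.r_[proj(C,np.array(cor)+[0,0,.045]).min(0),proj(C,np.array(cor)+[0,0,.045]).max(0)].astype(int)
x0=max(x0,0);y0=max(y0,0);print(x0,y0,x1,y1)
g=cv2.cvtColor(w,cv2.COLOR_RGB2GRAY)[y0:y1,x0:x1];e=cv2.Canny(g,40,100)
ch=" .:-=+*#%@"
q=cv2.resize(g,(110,50),interpolation=cv2.INTER_AREA)
print('\n'.join(''.join(ch[v*9//255] for v in r) for r in q))
E
```

```text
clock 29.65 pos [ 0.5272 -0.2751  0.3196] yaw 6.67 z-axis [-0.001 -0.003 -1.   ] w 0.0401 gf 0.0 F [ 0.3 -0.3 -1. ]
[-0.0579, -0.0132, 0.0245, -0.0027]
228 [331, 332, 333, 334, 338, 339, 340, 341, 342, 343]
240 [333, 334, 335, 340, 341, 342, 343, 344, 345]
252 [334, 335, 336, 337, 342, 343, 344, 345, 346, 347]
floor max 184
tin guess px [[275.0, 275.0], [266.0, 79.0], [380.0, 78.0], [373.0, 274.0]] [[279.0, 260.0], [272.0, 82.0], [374.0, 82.0], [368.0, 260.0]]
266 78 380 274
                                                                                                              
                                                                                                              
                                                                                                              
                                                                                                              
                                                          .                                                   
                                                                 
[... 4296 characters left out ...]
                                                                              
                                                                                                              
                                                                             .  .                             
                                                                                                              
                                                                                                              
                                                                                                              <stdin>:15: RuntimeWarning: overflow encountered in scalar multiply
```

```bash
python3 - <<'E'
from h import *
w=cv2.imread('pics/w11.png');g=cv2.cvtColor(w,cv2.COLOR_BGR2GRAY)[60:290,240:400]
q=cv2.resize(g,(120,62),interpolation=cv2.INTER_AREA).astype(int)
ch=" .:-=+*#%@"
print('\n'.join(''.join(ch[v*9//255] for v in r) for r in q))
t=cv2.imread('pics/t7.png').astype(int).min(2);ys,xs=np.where(t[205:268,352:400]>120);print(sorted(set(zip((xs+352).tolist(),(ys+205).tolist())))[:40])
E
```

```text
------------------------------------------------------------------------------------------------------------------------
------------------------------------------------------------------------------------------------------------------------
------------------------------------------------------------------------------------------------------------------------
---------=+++**+++++===-------------------------------------------------------------------------------------------------
---------%@@@@@@%%%%#*+=-----------------------------==============================================---------------------
---------#%@@@@@%%%%#*+=#%%####%%%%%%%%%%%%%%%%%%%%%%%%%%%%%%%%%%%%%%%%%%%%%%%%%%%%%%%%%%%%%%%%%%%@*--------------------
#########%%%%%%%%%%%%%%*:-=++++**++****+++***+++***++++****+++**+++++**++++***++++**+++++**+**++*@@+--------------------
%%%%%%%%%%%%%%%%%%%%%%%#::::--+**************************************************************+-+#@@=::::::::------------
#######################*-:::::=**************************************************************++##@@-.:::::::::::::------
%####*+++==
[... 5846 characters left out ...]
*#%%%%%%%%%%%%%%%%%%%%%%%%%%%%%%%%#%%%%%##%#%%*------------------------
-------::::::::::::::::::::::::-:::::::::::::::::::..:::::.:::..............:-------------------------------------------
::::::::::::::::::::::::::::::::::::::::::::::::::::::::::::::::::::::::::::--------------------------------------------
::::::::::::::::::::::::::-------:.::::::::::---------------::::::::--=============-------------------------------------
:::::::::::------===++++*+****+-::----------------------------------------==================================-====-------
[(352, 255), (352, 256), (352, 257), (352, 258), (352, 259), (353, 256), (353, 257), (353, 258), (353, 259), (354, 256), (354, 257), (354, 258)]
```

The wrist view shows three offcuts inside the tin, in the shaded strip. The tray floor is clear, the tray is back at its stop, and the scraper stands alone on the bench. Handing in.

```bash
python3 -c "
from rig import manip
print(manip.sign_off())"
```

```text
the job is handed in; nothing more can be done
None
```

I handed the job in at about 30 s: the three offcuts are in the tin, the tray is up at its stop, and the scraper is on the open bench well clear of both. The tray sank to about 0.38 rad while I swept, so I raised it to the stop again afterwards; sign-off returned no verdict.

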